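Fold out the drying hook and hang up the ware board

TASK

Fold the steel hook on the blue mesh screen all the way out, then take the ware board with the big hole out of the wooden rack and hang it on that hook by its hole, leaving it hanging free and still. Leave the two plain bats standing in the rack, and do not tip over the water pot, the bowl, the cup or the vase on the wheel.

Things in the scene. Friction and masses are not known exactly. Their poses are not given: they have to be found in the camera images.
- screen: Fixed blue steel-tube frame with wire mesh on two feet, 460 mm wide, 245 mm high, 25 mm thick. Origin: centre of its underside; x points into the screen from its front (the hook is on the front, -x), y along it, z up. The hook's steel back plate (44 mm wide, top 248 mm high) is screwed to the middle of the top rail (y = 0); small tools hang on the mesh 150 mm to either side.
- hook_pivot (a point): Hinge pin of the folding hook: 185 mm above the bench, 28.5 mm in front of the screen's middle plane and 12 mm in front of the back plate. It is fixed to the screen and has the screen's axes: x into the screen, y along the hinge pin, z up.
- hook (a joint): Angle of the folding hook. 0 = folded flat, standing straight up against its back plate; it grows as the hook swings outward and down, away from the screen, to its stop at 1.50 rad, where it sticks out and rises 4 degrees towards its tip. Starts between 0 and 0.2. Stiff hinge: it stays where it is left and moves under about 1 N at its tip.
- hook_tip (a point): Centre of the 18 mm ball at the hook's end, 121 mm from the hinge pin. The hook is a flat steel bar 14 mm wide, 8 mm thick, 130 mm from pin to end; folded, its upper 65 mm stand clear above the screen with free room behind. Axes move with it: z along the bar towards the tip, y along the hinge pin, x normal to the bar's face (into the screen when folded, up when folded out).
- ware_board: Loose plywood ware board, 130 mm wide, 12 mm thick, 190 mm high, 0.15 to 0.28 kg, standing on its short edge in one of the three slots of the rack; the only board with a hole and the tallest. Origin: middle of its lower edge; x across its width, y through its thickness, z up along its height. Both faces are alike.
- board_hole (a point): Centre of the board's round through hole, 40 mm in diameter, in the middle of its width, 62 mm below its top edge (128 mm above its lower edge). Axes as those of the board (y is the axis of the hole).
- rack: Fixed wooden rack, base 170 x 280 x 15 mm, origin in the middle of its underside. Three slots 80 mm apart along its y axis; each holds one board (faces along y) on the base between four dowels with tops 75 mm above the bench, 16 mm between them; low strips, 25 mm high, at both ends. Boards are pulled straight up.
- plain_bat: Loose plain plywood bat without a hole, 130 mm wide, 12 mm thick, 120 mm high, standing in another slot. Origin: middle of its lower edge.
- small_bat: Loose smaller plain plywood bat without a hole, 120 mm wide, 12 mm thick, 100 mm high, standing in another slot. Origin: middle of its lower edge.
- water_pot: Round open clay pot, 136 mm across, 102 mm high. Origin: centre of its underside.
- bowl: Open bowl, 110 mm across, 50 mm high. Origin: centre of its underside.
- tea_cup: Clay cup, 72 mm across, 75 mm high. Origin: centre of its underside.
- vase: Freshly thrown small clay vase, 80 mm across, 88 mm high, on the head of the potter's wheel (190 mm high). Origin: centre of its underside.
There are look-alikes about, which are no part of the job. Leave any yellow look-alike of the ware_board alone. Leave any turquoise look-alike of the plain_bat alone.

How it is judged (in metres and radians):
On the way, in this order (a step that is already met when the one before it is completed fails the run):
1. the hook is folded fully out to its stop (value of joint hook above 1.4 rad), for 0.2 s.
2. the ware board hangs by its hole on the folded-out hook (value of joint hook above 1.4 rad and z of board_hole in the frame of hook_tip between -0.115 and -0.004 m and x of board_hole in the frame of hook_tip between -0.026 and -0.006 m and y of board_hole in the frame of hook_tip between -0.016 and 0.016 m and contact force between ware_board and screen above 0.6 N), for 0.2 s.
At the end, for the whole second after the job is handed in: The hook is folded out to its stop (joint above 1.4 rad) and the ware board hangs on it at rest, the bar passing through its hole between the ball and the hinge and bearing its weight, the board upright within 0.35 rad; both plain bats still stand in the rack (all of step 2 and angle between ware_board's own z axis and vertical below 0.35 rad and linear speed of ware_board below 0.05 m/s and angle between each of plain_bat, small_bat's own z axis and vertical below 0.2 rad and height (world z) of each of plain_bat, small_bat below 0.03 m); the robot touches nothing.
It fails at once if a plain bat is taken out of the rack or knocked over (distance of any of plain_bat, small_bat from where it was at the start of the episode above 0.04 m).
It fails at once if a pot, bowl, cup or vase is tipped over (angle between any of water_pot, bowl, tea_cup, vase's own z axis and vertical above 0.5 rad).
It also fails if it takes over 61 s, if anything falls off the work surface, if the arm or the gripper's body presses on something with over 40 N, if the wrist force passes 120 N, or if a joint passes its speed limit or range.

ROBOT

A 6-joint arm with a two-finger parallel gripper is mounted at the origin on the work surface. World frame = base frame: x ahead of the robot, y to its left, z up, the work surface at z = 0. Lengths are in mm, angles in rad, forces in N, time in s.
With the tool pointing down it reaches from about 375 to 925 mm from the base axis. Payload 5.7 kg.
Tool frame: the origin (TCP) lies midway between the tips of the shut fingers; the grasp point (between the pads) lies 19 mm behind it; z points along the fingers, y is the direction in which the jaws open and shut (so a half turn about z gives the same grasp; the last joint's range is limited). The gripper opens to 88 mm and grips with 3 to 60 N. Pads are 20 mm wide; open, the fingers measure 115 mm over their backs; the gripper's body (75 mm by 178 mm) begins 61 mm behind the grasp point.
Start: joints at [-1.427, 0.359, 1.51, -0, 1.272, -0.115], TCP at [153.538, -579.99, 222.623] pointing down, gripper open.
Joint ranges: [-2.97, 2.97], [-1.01, 2.36], [0.21, 2.38], [-0.96, 4.11], [0.2, 2.71], [-2.98, 2.98]. Speed limits (rad/s): [2.39, 2.39, 3.14, 3.14, 3.14, 3.14].

INTERFACE

Orientations are given as a unit quaternion [x, y, z, w].
In Python, from bench import monitor, optics, workorder gives the robot as it stands.
- The arm moves only by the tool step_arm, never from a script. Its argument "moves" is a list of rows, each a list of 3 entries, a list of its own where there are three numbers: the opening, from 0 (shut) to 1 (fully open), then the shift along the tool's x, y, z in mm, then the turn, a rotation vector about the tool's x, y, z in rad. A call has 1 to 10 rows; each row shifts and turns the commanded pose from where the row before left it, along the tool's axes as they then stand; what a row does not reach is not made up. A row lasts 1/10 s, in which the tool goes at most 50 mm and 8.59 degrees, less where a joint would pass 70% of its speed; a pose out of reach is approached as far as the arm can. A call is refused whole if a number of a shift passes 50 or a number of a turn 0.15, either way. A call with a gripper value outside its range is refused whole. The fingers move at their own pace and stop on an object; "squeeze" is the grip in N (left out, the last holds). Time passes only in rows, so rows that do not move let the fingers close. It gives the time, the measured TCP pose, the force and the opening at its end, in the units of the state.
- monitor.read_state(): the state, without advancing time (a new reading comes with each control period).
- optics.read_camera(name): name is "side" or "top" or "wrist"; returns a dict with "image" (420x560x3 uint8, red, green, blue), "range_z" (420x560 float32, mm along the optical axis (not along the pixel's ray), 0 where there is no reading), "vertical_fov" (degrees; the focal length in pixels is half the picture's height over the tangent of half this angle, whatever the lens; pixels are square), "cx", "cy" (the principal point, pixels), "dist_coeffs" ([k1, k2, p1, p2, k3] as OpenCV has them; the pictures are not rectified), "xyz" and "orientation" of the camera in the world; the wrist camera has in their place "tool_from_camera" (4x4, takes a point from camera to tool coordinates, whose origin is the TCP and whose axes are the flange's). Camera axes: x right, y down, z forward; pixel columns grow to the right and rows downward; lengths in mm; the calibration is good to about 2 mm. A picture is of the moment at which its call begins: read the wrist's pose just before it.
- workorder.sign_off(): hands the job in, once; it reports no verdict.
The state is a dict: "time_s": time; "qpos": joint angles; "qvel": joint speeds; "tau": joint torques, N m; "position": TCP position; "orientation": TCP orientation; "contact_force": force on the tool from outside, world axes, zero at the start; "ft_torque": the same for the moment, N m; "finger_gap": finger opening in mm.
Only numpy, scipy, OpenCV 4.12 (cv2) and the standard library are available. Lean on these libraries where they do the work, as an engineer would, in place of code of your own. Each camera call takes 0.05 s, during which the arm holds its last target. There are 200 camera calls.

## Working session

There is one attempt and no reset: what is moved stays moved. The work goes in short steps, Python scripts to look and compute and a tool call to move; the robot and the scene stay as the last step left them, time stands still between calls to the robot, and variables do not carry over. Pictures are saved under pics/ and viewed, about 8 in all and at most 12, crops included, and the job is handed in when it is done.

Besides the shell and the picture viewer there is one more tool, called by a JSON object that holds its "method" and its "body". step_arm: Moves the arm, as the interface text tells. Its arguments: {"type":"object","properties":{"moves":{"type":"array","items":{"type":"array"}},"squeeze":{"type":"number"}},"required":["moves"]}

```bash
ls; mkdir -p pics; cat > h.py <<'E'
import numpy as np, cv2
from scipy.spatial.transform import Rotation as R
from bench import monitor, optics, workorder
def grab(n,f=None):
    s=monitor.read_state(); c=optics.read_camera(n)
    h,w=c["image"].shape[:2]; fl=h/2/np.tan(np.radians(c["vertical_fov"])/2)
    K=np.array([[fl,0,c["cx"]],[0,fl,c["cy"]],[0,0,1]])
    if n=="wrist":
        T=np.array(c["tool_from_camera"]); Rt=R.from_quat(s["orientation"]).as_matrix()
        Rc=Rt@T[:3,:3]; p=Rt@T[:3,3]+s["position"]
    else: Rc=R.from_quat(c["orientation"]).as_matrix(); p=np.array(c["xyz"])
    if f: cv2.imwrite(f,c["image"][:,:,::-1])
    u,v=np.meshgrid(np.arange(w),np.arange(h))
    q=cv2.undistortPoints(np.stack([u,v],-1).reshape(-1,1,2).astype(float),K,np.array(c["dist_coeffs"])).reshape(h,w,2)
    d=np.concatenate([q,np.ones((h,w,1))],-1)@Rc.T   # rays, unit depth
    P=p+d*c["range_z"][...,None].astype(float); P[c["range_z"]<=0]=np.nan
    return dict(img=c["image"],P=P,d=d,p=p,K=K)
E
python3 - <<'E'
from h import *
for n in("side","top"):
    g=grab(n,f"pics/{n}0.png"); np.savez(f"{n}0.npz",**g); print(n,g["p"],g["d"][210,280])
print(monitor.read_state())
E
```

```text
pics
side [ 133.81436999 1189.97761341 1437.92853847] [ 0.19214545 -0.64244331 -0.74210365]
top [ 279.23308782   89.08469232 1590.24918061] [ 0.15896728 -0.01200823 -0.98732115]
{'time_s': 0.1, 'qpos': array([-1.42708486e+00,  3.59426640e-01,  1.51130089e+00, -2.61202670e-05,
        1.27249155e+00, -1.15096488e-01]), 'qvel': array([ 0.00360214,  0.00015189, -0.00371276,  0.00088361, -0.0011423 ,
        0.00031507]), 'tau': array([-2.48627712e-04, -5.16356921e+01, -2.71406525e+01,  6.76345127e-02,
        2.76563811e-02, -2.31202449e-05]), 'position': array([ 153.45465241, -579.41499834,  221.90629029]), 'orientation': array([ 9.91638158e-01,  1.29046899e-01, -2.41135665e-05, -8.12950051e-04]), 'contact_force': array([-0.75132535,  0.4613462 ,  0.64694761]), 'ft_torque': array([-0.02799974,  0.02621964,  0.05724889]), 'finger_gap': 87.98353385434932}
```

View pics/side0.png

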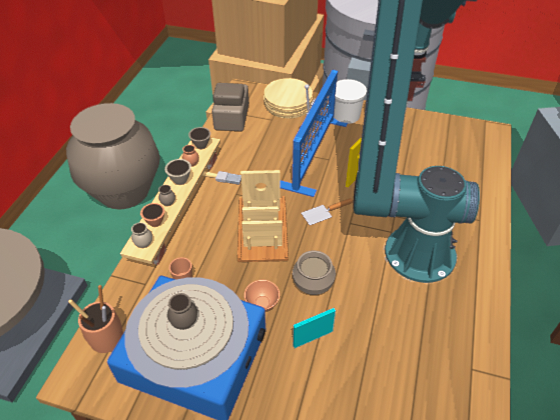

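View pics/top0.png

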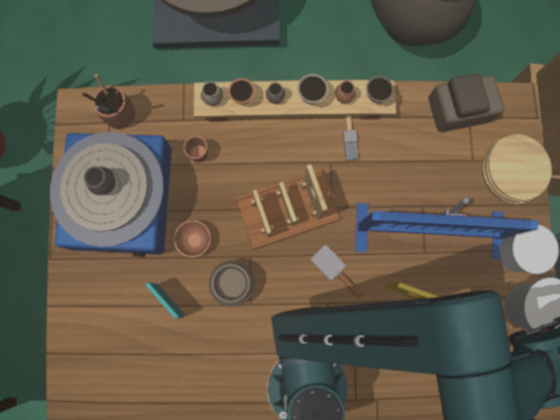

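Side view: the ware board is in the rack slot farthest from the wheel (hole at ~(262,187)) and the screen is at ~(315,130). Top view: rack at ~(290,210), screen rail at ~(445,222), and the hook apparently around (460,207). Next I'll measure these.

```bash
python3 - <<'E'
from h import *
s=np.load("side0.npz"); t=np.load("top0.npz")
a=cv2.resize(s["img"][60:205,270:350],None,fx=4,fy=4,interpolation=2)[:,:,::-1]
b=cv2.resize(t["img"][185:260,345:545],None,fx=4,fy=4,interpolation=2)[:,:,::-1]
c=cv2.resize(t["img"][160:250,230:350],None,fx=3,fy=3,interpolation=2)[:,:,::-1]
o=np.zeros((600,800,3),np.uint8);o[:300,:800]=b; o[300:570,:360]=c
a2=cv2.resize(a,(166,300)); o[300:600,600:766]=a2
cv2.imwrite("pics/crop.png",o)
for n,g in(("side",s),("top",t)):
    hsv=cv2.cvtColor(g["img"],cv2.COLOR_RGB2HSV); P=g["P"]
    blue=(hsv[...,0]>100)&(hsv[...,0]<125)&(hsv[...,1]>120)&(P[...,1]<50)
    top=blue&(P[...,2]>225)&(P[...,2]<262)
    q=P[top]; print(n,"rail",len(q),np.median(q,0),q.min(0),q.max(0))
    r=cv2.minAreaRect(q[:,:2].astype(np.float32)); print(r)
    # things above the rail
    z=(P[...,2]>255)&(P[...,2]<330)&(P[...,1]<-50)&(P[...,0]>300)&(P[...,1]>-700)&(abs(P[...,0]-np.median(q[:,0]))<120)
    vv,uu=np.where(z); 
    for v,u in zip(vv,uu): print(u,v,P[v,u].round(0),g["img"][v,u]) if len(vv)<90 else None
    print(len(vv))
    # boards in rack
    wood=(P[...,2]>80)&(P[...,2]<230)&(P[...,0]>380)&(P[...,0]<700)&(P[...,1]>-30)&(P[...,1]<250)
    k,l,st,ce=cv2.connectedComponentsWithStats(wood.astype(np.uint8))
    for i in range(1,k):
        if st[i,4]>30:
            m=l==i;q=P[m];hi=q[q[:,2]>q[:,2].max()-12]
            print("comp",st[i],q.min(0).round(),q.max(0).round(),cv2.minAreaRect(hi[:,:2].astype(np.float32)))
E
```

```text
side rail 648 [ 461.33946669 -356.39944385  242.18829729] [ 433.97017161 -624.21715397  225.06959329] [ 490.06791453 -156.58335941  254.00898074]
((462.3321533203125, -390.73541259765625), (468.7979431152344, 29.71950912475586), 85.63924407958984)
307 84 [ 505. -404.  310.] [223 199 173]
305 85 [ 511. -396.  309.] [221 211 209]
306 85 [ 506. -390.  314.] [227 225 235]
307 85 [ 502. -390.  315.] [226 226 236]
308 85 [ 499. -395.  312.] [180 174 181]
305 86 [ 510. -392.  308.] [192 186 197]
306 86 [ 506. -394.  307.] [226 225 234]
307 86 [ 501. -388.  312.] [230 229 237]
308 86 [ 497. -385.  315.] [206 195 189]
309 86 [ 496. -398.  306.] [220 186 143]
305 87 [ 508. -388.  307.] [160 154 163]
306 87 [ 504. -386.  308.] [172 171 183]
307 87 [ 502. -390.  306.] [172 171 182]
308 87 [ 499. -393.  305.] [171 159 155]
309 87 [ 494. -388.  309.] [228 199 146]
305 88 [ 510. -395.  297.] [185 160 135]
306 88 [ 504. -385.  305.] [126 124 132]
307 88 [ 501. -389.  303.] [125 123 130]
308 88 [ 500. -401.  295.] [188 161 130]
306 89 [ 504. -385.  300.] [121 115 118]
307 89 [ 501. -390.  298.] [111 
[... 4823 characters left out ...]
0 80]
460 206 [ 496. -401.  259.] [80 77 76]
461 206 [ 496. -402.  263.] [83 79 75]
457 207 [ 494. -394.  255.] [81 77 78]
458 207 [ 494. -396.  258.] [86 84 83]
479 220 [ 459. -452.  255.] [ 66  97 145]
76
comp [304 164  14  41 320] [532. -30.  81.] [627.  -0. 215.] ((583.1146850585938, -19.846172332763672), (90.20811462402344, 12.682695388793945), 18.177915573120117)
comp [280 182  18  41 210] [484.  22.  81.] [599.  70. 123.] ((542.2479248046875, 48.42852020263672), (120.48450469970703, 12.078598976135254), 18.032106399536133)
comp [253 189  19  47 222] [449.  98.  82.] [575. 147. 143.] ((512.2526245117188, 122.42916870117188), (129.85862731933594, 11.969300270080566), 18.142366409301758)
```

View pics/crop.png

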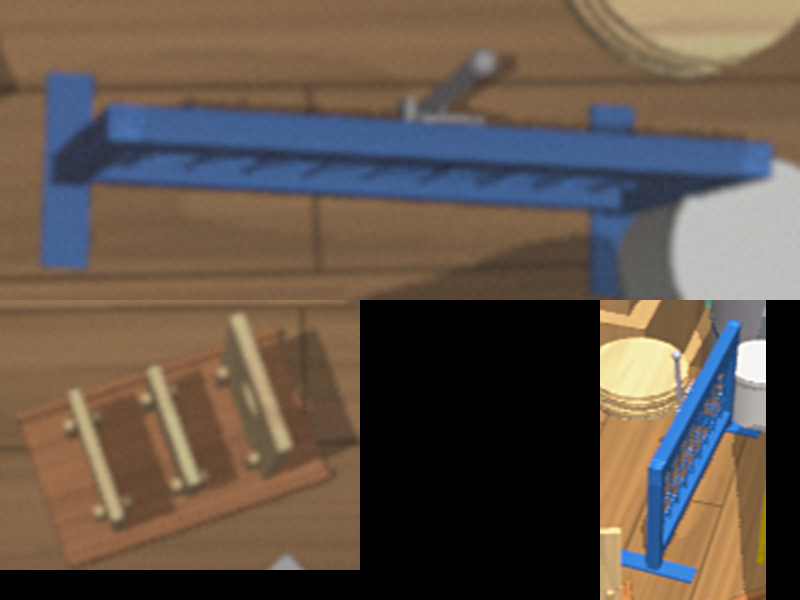

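The crop shows the hook standing on the far (+x) side of the rail. Its ball is at about (503,-397,305) and the hinge at about (490,-394,185), with screen yaw about -4.4°. I'll push it out with shut fingers from the robot's side.

{"method": "step_arm", "body": {"moves": [[0,[0,0,-36],[0,0,0.112]],[0,[0,0,-36],[0,0,0.112]],[0,[0,0,-36],[0,0,0.112]],[0,[33,-23.5,0],[0,0,0]],[0,[33,-23.5,0],[0,0,0]],[0,[33,-23.5,0],[0,0,0]],[0,[33,-23.5,0],[0,0,0]],[0,[33,-23.5,0],[0,0,0]],[0,[33,-23.5,0],[0,0,0]],[0,[33,-23.5,0],[0,0,0]]], "squeeze": 20}}

```text
time_s: 1.1
position: [397.6, -432.5, 330.3]
orientation: [0.999, -0.039, -0.0, -0.0]
contact_force: [0.4, -0.3, -0.4]
finger_gap: 11.3
```

{"method": "step_arm", "body": {"moves": [[0,[33,-23.5,0],[0,0,0]],[0,[32,-23.5,0],[0,0,0]],[0,[0,0,0],[0,0,0]],[0,[0,0,0],[0,0,0]]]}}

```text
time_s: 1.5
position: [465.2, -391.3, 330.1]
orientation: [0.999, -0.038, -0.001, -0.0]
contact_force: [-0.8, -0.4, -0.4]
finger_gap: 0.4
```

```bash
python3 - <<'E'
from h import *
g=grab("wrist","pics/w1.png"); P=g["P"]
s=monitor.read_state(); print(s["position"],R.from_quat(s["orientation"]).as_matrix().round(3),s["qpos"].round(2)); print(g["p"],g["d"][210,280])
m=(P[...,2]>232)&(P[...,2]<256); q=P[m]; print(cv2.minAreaRect(q[:,:2].astype(np.float32)),q.min(0),q.max(0))
for z in range(195,330,10):
    k=(abs(P[...,2]-z)<5)&(P[...,0]>480)&(P[...,0]<540)&(abs(P[...,1]+394)<30); 
    if k.sum(): print(z,k.sum(),np.median(P[k],0).round(1),P[k].min(0).round(1),P[k].max(0).round(1))
for n,b in (("top",0),):
    t=np.load("top0.npz");h=cv2.cvtColor(t["img"],cv2.COLOR_RGB2HSV);Q=t["P"]
    y=(Q[...,2]>130)&(Q[...,1]>-120)&(Q[...,1]<60)&(Q[...,0]>500)&(Q[...,0]<680); q=Q[y]; print("board",q.max(0)); q=q[q[:,2]>175]; print(cv2.minAreaRect(q[:,:2].astype(np.float32)),np.median(q,0))
E
```

```text
[ 464.46923182 -391.9347754   330.18069343] [[ 0.997 -0.077 -0.001]
 [-0.077 -0.997  0.   ]
 [-0.001 -0.    -1.   ]] [-0.81  0.3   1.34 -0.    1.51  0.83]
[ 534.23697855 -395.69126086  491.16976738] [-0.26424139  0.02403217 -0.96418725]
((466.3115539550781, -393.6187744140625), (459.589599609375, 31.795454025268555), 85.6265640258789) [ 433.24473961 -623.07474227  232.00127462] [ 492.36171163 -163.69541821  249.33458272]
195 81 [ 490.2 -383.   196.7] [ 480.  -409.5  190.1] [ 499.8 -373.2  199.2]
205 20 [ 480.2 -378.2  206.3] [ 480.1 -382.7  200.7] [ 480.7 -373.1  208.9]
215 16 [ 480.3 -376.8  215.5] [ 480.  -381.1  210.6] [ 480.7 -373.5  219.9]
225 19 [ 480.3 -376.7  224.9] [ 480.  -380.5  220.2] [ 480.6 -373.   229.9]
235 32 [ 480.5 -379.6  237.7] [ 480.  -399.3  230.3] [ 482.3 -373.7  239.8]
245 41 [ 480.6 -391.5  241.7] [ 480.  -398.4  240.1] [ 482.4 -373.4  247.5]
305 247 [ 508.2 -397.1  308.4] [ 496.4 -405.5  303. ] [ 513.6 -388.2  309.9]
315 391 [ 505.2 -396.7  311.8] [ 497.8 -403.8  310. ] [ 512.3 -389.8  314.4]
board [ 6.27229195e+02 -6.04121686e-01  2.15111364e+02]
((564.2274780273438, -26.066936492919922), (129.98550415039062, 12.794085502624512), 18.263446807861328) [563.46969861 -25.32113327 204.19698572]
```

View pics/w1.png

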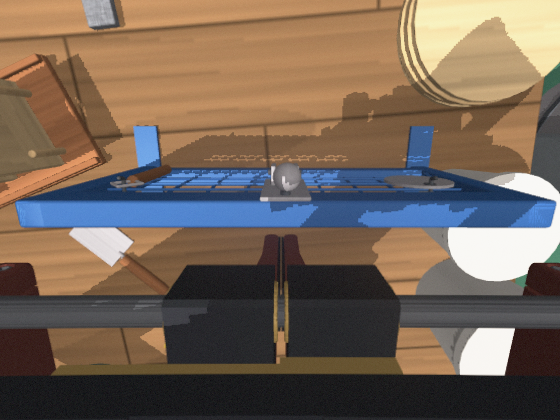

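The wrist view has the ball at ~(287,177) above the plate, rail in front of the fingers, and confirms the geometry to about 2 mm. Lowering behind the hook and pushing along the arc.

{"method": "step_arm", "body": {"moves": [[0,[0,0,34],[0,0,0]],[0,[0,0,34],[0,0,0]],[0,[0,0,0],[0,0,0]],[0,[10,0,0],[0,0,0]],[0,[11,0,0],[0,0,0]],[0,[15,0,0],[0,0,0]],[0,[9,0,0],[0,0,0]],[0,[9,0,0],[0,0,0]],[0,[0,0,0],[0,0,0]]]}}

```text
time_s: 2.45
position: [520.6, -396.3, 262.9]
orientation: [0.999, -0.038, 0.001, 0.0]
contact_force: [0.7, -0.5, 0.5]
finger_gap: 0.5
```

{"method": "step_arm", "body": {"moves": [[0,[14.5,0,9],[0,0,0]],[0,[12.5,0,11.7],[0,0,0]],[0,[10,0,14],[0,0,0]],[0,[7,0,15.6],[0,0,0]],[0,[2.3,0,8.2],[0,0,0]],[0,[1,0,6],[0,0,0]],[0,[0,0,0],[0,0,0]]]}}

```text
time_s: 3.15
position: [565.2, -399.2, 196.6]
orientation: [0.999, -0.039, -0.001, -0.001]
contact_force: [0.2, -1.4, 0.8]
finger_gap: 0.1
```

{"method": "step_arm", "body": {"moves": [[0,[0,0,2],[0,0,0]],[0,[0,0,2],[0,0,0]],[0,[0,0,0],[0,0,0]]]}}

```text
time_s: 3.45
position: [566.0, -400.1, 195.2]
orientation: [0.999, -0.039, 0.0, 0.0]
contact_force: [-0.9, 0.4, 2.2]
finger_gap: 0.4
```

{"method": "step_arm", "body": {"moves": [[0,[0,0,2],[0,0,0]],[0,[0,0,0],[0,0,0]]]}}

```text
time_s: 3.65
position: [566.1, -400.2, 194.8]
orientation: [0.999, -0.039, 0.001, 0.001]
contact_force: [-3.7, 1.6, 12.1]
finger_gap: 0.2
```

{"method": "step_arm", "body": {"moves": [[0,[0,0,-30],[0,0,0]],[0,[0,0,-40],[0,0,0]],[0.35,[0,0,-40],[0,0,0]],[0.35,[-20,-30,0],[0,0,0]],[0.35,[-20,-30,0],[0,0,0]],[0.35,[-20,-30,0],[0,0,0]],[0.35,[0,0,0],[0,0,0]]]}}

```text
time_s: 4.35
position: [510.6, -301.5, 302.7]
orientation: [0.999, -0.038, -0.001, -0.001]
contact_force: [0.9, -1.0, 1.2]
finger_gap: 30.3
```

```bash
python3 - <<'E'
from h import *
s=monitor.read_state(); print(s["time_s"],s["position"])
w=grab("wrist","pics/w2.png"); t=grab("top","pics/t2.png"); sd=grab("side","pics/s2.png")
for n,g in(("w",w),("t",t),("s",sd)):
    np.savez(n+"2.npz",**g); P=g["P"]
    for s0 in range(10,140,10):
        c=np.array([491,-394])+s0*np.array([.997,-.077]); 
        e=P[...,:2]-np.array([491,-394]); a=e@[.997,-.077]; b=e@[.077,.997]
        k=(abs(a-s0)<5)&(abs(b)<16)&(P[...,2]>170)&(P[...,2]<225)
        if k.sum(): print(n,s0,k.sum(),"lat",np.median(b[k]).round(1),b[k].min().round(),b[k].max().round(),"z",np.median(P[k][:,2]).round(1))
a=np.hstack([cv2.resize(t["img"][150:260,380:540],(480,330)),cv2.resize(sd["img"][70:200,260:380],(305,330))])
cv2.imwrite("pics/c2.png",a[:,:,::-1])
E
```

```text
4.35 [ 510.63258832 -301.53967133  302.66804914]
w 10 279 lat 0.3 -15.0 13.0 z 188.6
w 20 167 lat -0.1 -8.0 6.0 z 189.2
w 30 165 lat -0.0 -8.0 6.0 z 189.9
w 40 180 lat -0.2 -9.0 6.0 z 190.6
w 50 183 lat 0.2 -8.0 6.0 z 191.3
w 60 188 lat 0.1 -8.0 6.0 z 192.2
w 70 205 lat 0.2 -8.0 6.0 z 192.7
w 80 219 lat -0.3 -9.0 6.0 z 193.5
w 90 222 lat -0.1 -9.0 6.0 z 194.3
w 100 229 lat -0.5 -9.0 6.0 z 195.0
w 110 237 lat -0.5 -8.0 6.0 z 195.9
w 120 275 lat 0.6 -9.0 7.0 z 199.7
w 130 55 lat -0.3 -7.0 5.0 z 197.2
t 10 23 lat -2.9 -15.0 9.0 z 190.2
t 20 6 lat -4.3 -9.0 3.0 z 188.1
s 10 5 lat -2.9 -6.0 9.0 z 186.7
s 20 10 lat 1.5 -6.0 7.0 z 186.7
s 30 12 lat 2.6 -10.0 7.0 z 187.9
s 40 7 lat 5.3 -9.0 11.0 z 191.2
s 50 10 lat -0.9 -5.0 8.0 z 189.2
s 60 10 lat 1.2 -6.0 5.0 z 191.1
s 70 8 lat -1.5 -6.0 11.0 z 190.5
s 80 10 lat -0.5 -14.0 8.0 z 189.6
s 90 10 lat 1.0 -9.0 9.0 z 192.6
s 100 10 lat 3.9 -10.0 12.0 z 195.4
s 110 9 lat 3.1 -10.0 8.0 z 195.2
s 120 10 lat 2.3 -1.0 15.0 z 197.8
s 130 1 lat -1.1 -1.0 -1.0 z 191.9
```

View pics/w2.png

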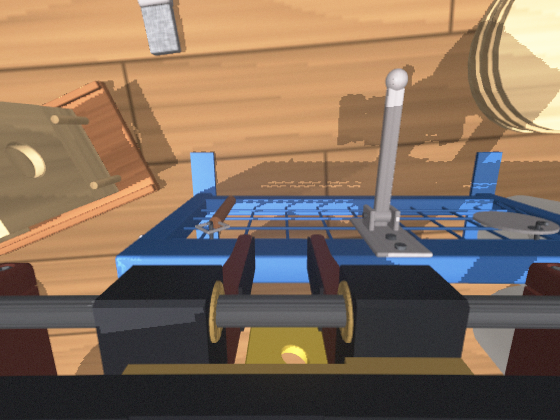

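The hook is out, sloping up about 4° ((385,215)→(397,78)), with its axis confirmed. Moving to the board.

{"method": "step_arm", "body": {"moves": [[0.4,[-3.3,-36.5,0],[0,0,0]],[0.4,[-3.3,-36.5,0],[0,0,0]],[0.4,[-3.3,-36.5,0],[0,0,0]],[0.4,[-3.3,-36.5,0],[0,0,0]],[0.4,[-3.3,-36.5,0],[0,0,0]],[0.4,[-3.3,-36.5,0],[0,0,0]],[0.4,[-3.3,-36.5,0],[0,0,0]],[0.4,[0,0,0],[0,0,-0.131]],[0.4,[0,0,0],[0,0,-0.131]],[0.4,[0,0,0],[0,0,-0.132]]]}}

```text
time_s: 5.5
position: [511.2, -49.4, 302.2]
orientation: [0.987, 0.16, 0.0, 0.0]
contact_force: [-0.5, -0.9, 0.3]
finger_gap: 34.9
```

{"method": "step_arm", "body": {"moves": [[0.4,[0,0,0],[0,0,0]],[0.4,[0,0,0],[0,0,0]]]}}

```text
time_s: 5.7
position: [510.6, -49.5, 302.1]
orientation: [0.988, 0.156, 0.0, 0.0]
contact_force: [1.0, -0.3, -0.1]
finger_gap: 35.1
```

```bash
python3 - <<'E'
from h import *
s=monitor.read_state(); Rt=R.from_quat(s["orientation"]).as_matrix(); print(s["time_s"],s["position"],Rt.round(3))
g=grab("wrist","pics/w3.png"); P=g["P"]
k=(P[...,2]>195)&(P[...,2]<212)&(P[...,1]<40)&(P[...,1]>-100)&(P[...,0]>480)&(P[...,0]<660)
n,l,st,_=cv2.connectedComponentsWithStats(k.astype(np.uint8))
for i in range(1,n):
    if st[i,4]>100:
        q=P[l==i]; r=cv2.minAreaRect(q[:,:2].astype(np.float32)); print(st[i],r,np.median(q,0),"tool",Rt.T@(np.r_[r[0],205]-s["position"]))
E
```

```text
5.7 [510.61974567 -49.52479389 302.08769243] [[ 0.952  0.308  0.   ]
 [ 0.308 -0.952 -0.   ]
 [ 0.     0.    -1.   ]]
[ 268   57   15  158 2235] ((565.1300659179688, -25.47527313232422), (129.4586639404297, 11.644258499145508), 17.888824462890625) [571.5631395  -23.75973811 204.10473404] tool [59.24345446 -6.12929043 97.10004833]
```

View pics/w3.png

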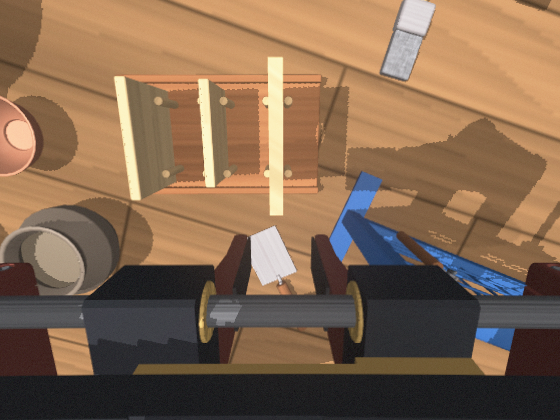

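The wrist view shows the board edge-on, (268–283, 57–215), and it is centred at (565,-25.5) with its top at z≈204.5. Grasping it now.

{"method": "step_arm", "body": {"moves": [[0.4,[30,-6,0],[0,0,0]],[0.4,[29,0,0],[0,0,0]],[0.4,[0,0,0],[0,0,0]],[0.4,[0,0,40],[0,0,0]],[0.4,[0,0,40],[0,0,0]],[0.4,[0,0,28],[0,0,0]],[0.4,[0,0,20],[0,0,0]],[0.4,[0,0,0],[0,0,0]]]}}

```text
time_s: 6.55
position: [561.1, -24.9, 171.3]
orientation: [0.988, 0.157, -0.003, -0.001]
contact_force: [-1.0, 0.1, -0.2]
finger_gap: 34.9
```

{"method": "step_arm", "body": {"moves": [[0,[0,0,0],[0,0,0]],[0,[0,0,0],[0,0,0]],[0,[0,0,0],[0,0,0]],[0,[0,0,0],[0,0,0]],[0,[0,0,0],[0,0,0]]], "squeeze": 40}}

```text
time_s: 7.05
position: [565.0, -25.0, 175.6]
orientation: [0.987, 0.158, 0.001, 0.0]
contact_force: [-1.7, -0.0, 6.0]
finger_gap: 11.6
```

{"method": "step_arm", "body": {"moves": [[0,[0,0,-10],[0,0,0]],[0,[0,0,-20],[0,0,0]],[0,[0,0,-30],[0,0,0]],[0,[0,0,-35],[0,0,0]],[0,[0,0,-35],[0,0,0]],[0,[0,0,0],[0,0,0]],[0,[-2,20,0],[0,0,0]],[0,[-2,30,0],[0,0,0]],[0,[-2,36,0],[0,0,0]],[0,[-2,36,0],[0,0,0]]]}}

```text
time_s: 8.05
position: [593.5, -143.6, 302.6]
orientation: [0.987, 0.158, -0.001, -0.001]
contact_force: [0.6, 0.4, -1.9]
finger_gap: 12.1
```

{"method": "step_arm", "body": {"moves": [[0,[-2,36,0],[0,0,0]],[0,[-2,36,0],[0,0,0]],[0,[-2,36,0],[0,0,0]],[0,[-2,36,0],[0,0,0]],[0,[-2,36,0],[0,0,0]],[0,[-2,36,0],[0,0,0]],[0,[-2,30,0],[0,0,0]],[0,[0,27,0],[0,0,0]],[0,[0,0,0],[0,0,0]],[0,[0,0,0],[0,0,0]]]}}

```text
time_s: 9.05
position: [663.9, -403.6, 300.1]
orientation: [0.988, 0.157, -0.003, -0.005]
contact_force: [-3.2, 7.1, -2.7]
finger_gap: 16.7
```

{"method": "step_arm", "body": {"moves": [[0,[0,0,0],[0,0,-0.1]],[0,[0,0,0],[0,0,-0.14]],[0,[0,0,0],[0,0,-0.14]],[0,[0,0,0],[0,0,-0.14]],[0,[0,0,0],[0,0,-0.14]],[0,[0,0,0],[0,0,-0.14]],[0,[0,0,0],[0,0,-0.14]],[0,[0,0,0],[0,0,-0.14]],[0,[0,0,0],[0,0,-0.101]],[0,[0,0,0],[0,0,0]]]}}

```text
time_s: 10.05
position: [663.3, -405.2, 303.3]
orientation: [0.731, 0.682, -0.001, -0.003]
contact_force: [-5.4, 2.3, 4.7]
finger_gap: 21.9
```

```bash
python3 - <<'E'
from h import *
s=monitor.read_state(); Rt=R.from_quat(s["orientation"]).as_matrix(); print(s["time_s"],s["position"],Rt.round(3),s["finger_gap"],s["contact_force"])
for n in("wrist","side","top"):
    g=grab(n,f"pics/{n}4.png"); P=g["P"]
    k=(P[...,2]>100)&(P[...,2]<345)&(abs(P[...,0]-s["position"][0])<25)&(abs(P[...,1]-s["position"][1])<85)
    h=cv2.cvtColor(g["img"],cv2.COLOR_RGB2HSV); k&=(h[...,0]>10)&(h[...,0]<35)&(h[...,1]>50)
    q=P[k]; 
    if len(q)>20:
        print(n,len(q),q.min(0),q.max(0)); hi=q[q[:,2]>q[:,2].max()-10]; print(cv2.minAreaRect(hi[:,:2].astype(np.float32)))
        c=q.mean(0);u,S,V=np.linalg.svd(q-c); print("normal",V[2],c)
cv2.imwrite("pics/c4.png",np.hstack([cv2.resize(cv2.imread("pics/side4.png")[60:240,220:400],(400,400)),cv2.resize(cv2.imread("pics/top4.png")[80:280,340:540],(400,400))]))
E
```

```text
10.05 [ 663.25844206 -405.16479469  303.27923771] [[ 0.07   0.998 -0.006]
 [ 0.998 -0.07   0.003]
 [ 0.003 -0.007 -1.   ]] 21.890429038081592 [-5.37423797  2.28690338  4.69667249]
wrist 11240 [ 638.25865009 -464.10676446  255.65571436] [ 684.98478915 -320.17186757  344.99956218]
((670.3268432617188, -376.4513854980469), (72.1716537475586, 39.923187255859375), 66.56407928466797)
normal [ 0.8518012   0.01501169 -0.52365004] [ 660.86569767 -366.36652365  320.7584978 ]
side 299 [ 638.26037353 -457.65062499  259.20037511] [ 684.67396782 -320.56410042  344.89429864]
((665.4835205078125, -372.20599365234375), (88.8454360961914, 33.39983367919922), 74.27596282958984)
normal [-0.89882749  0.01905532  0.43788816] [ 654.44281495 -372.74818214  309.34583184]
top 383 [ 638.27383417 -461.93919089  253.99834614] [ 685.17559197 -320.24395547  344.87835162]
((673.5122680664062, -359.7856140136719), (22.013198852539062, 46.72090148925781), 6.381057262420654)
normal [-0.86690038 -0.00151343  0.49847913] [ 656.53103398 -351.76408054  316.08553456]
```

View pics/c4.png

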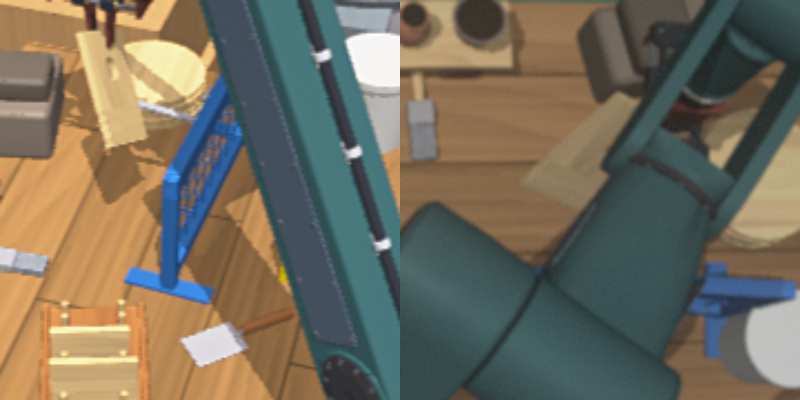

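The crop shows the board tilted about 30° in the jaws (gap 22 mm). It has probably struck the dark clay block ahead. I'll measure the surroundings and the board pose.

```bash
python3 - <<'E'
from h import *
t=np.load("top0.npz")["P"]
for nm,(u0,u1,v0,v1) in dict(block=(425,505,65,135),discs=(480,555,130,205)).items():
    q=t[v0:v1,u0:u1].reshape(-1,3)
    for a,b in((40,90),(90,140),(140,300)):
        k=q[(q[:,2]>a)&(q[:,2]<b)]
        if len(k)>20: print(nm,a,len(k),np.percentile(k,2,0).round(),np.percentile(k,98,0).round(),np.round(cv2.boxPoints(cv2.minAreaRect(k[:,:2].astype(np.float32)))).tolist())
g=grab("wrist","pics/w5.png");np.savez("w5.npz",**g)
E
```

```text
block 40 462 [ 778. -611.   41.] [ 892. -412.   89.] [[717.0, -588.0], [817.0, -627.0], [899.0, -414.0], [799.0, -376.0]]
block 90 1365 [ 784. -615.   92.] [ 925. -418.  137.] [[770.0, -434.0], [813.0, -632.0], [942.0, -604.0], [898.0, -405.0]]
block 140 1240 [ 792. -547.  144.] [ 908. -448.  166.] [[784.0, -460.0], [801.0, -559.0], [922.0, -537.0], [905.0, -438.0]]
discs 40 3451 [ 551. -772.   47.] [ 744. -579.   70.] [[500.0, -697.0], [671.0, -826.0], [798.0, -657.0], [627.0, -528.0]]
```

View pics/w5.png

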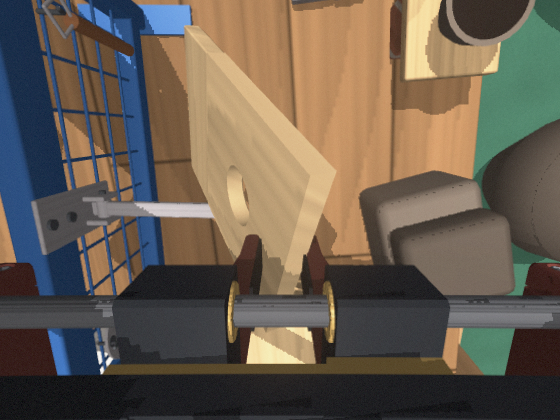

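The wrist view shows the board pinched off-angle: hole at ~(238,195), +y edge running (185,28)–(335,175), and the hook tip hidden behind it. The block was too far away to touch (x>780). When I translated, the board's lower half must have swept against the hook ball. I'll fit its pose.

```bash
cat > fit.py <<'E'
from h import *
import sys
def boardfit(g,Rt,pos):
    P=g["P"]; h=cv2.cvtColor(g["img"],cv2.COLOR_RGB2HSV)
    L=(P-pos)@Rt  # tool coords
    k=(h[...,0]>12)&(h[...,0]<35)&(h[...,1]>35)&(abs(L[...,1])<110)&(abs(L[...,0])<120)&(L[...,2]>-40)&(L[...,2]<180)
    n,l,st,_=cv2.connectedComponentsWithStats(k.astype(np.uint8)); i=1+np.argmax(st[1:,4]); k=l==i
    q=P[k]; rng=np.random.default_rng(0); best=None
    for _ in range(400):
        a,b,c=q[rng.choice(len(q),3)]; nn=np.cross(b-a,c-a); 
        if np.linalg.norm(nn)<1: continue
        nn/=np.linalg.norm(nn); m=abs((q-a)@nn)<2
        if best is None or m.sum()>best.sum(): best=m
    m=best; c=q[m].mean(0); V=np.linalg.svd(q[m]-c,full_matrices=False)[2]; nn=V[2]
    if nn@Rt[:,1]<0: nn=-nn
    # in-plane outline of face inliers
    full=np.zeros(k.shape,np.uint8); vv,uu=np.where(k); full[vv[m],uu[m]]=1
    ex=np.cross([0,0,1.],nn); ex/=np.linalg.norm(ex); ez=np.cross(nn,ex)
    uv=np.c_[(q[m]-c)@ex,(q[m]-c)@ez]; r=cv2.minAreaRect(uv.astype(np.float32)); bx=cv2.boxPoints(r)
    print("n",nn.round(3),"inl",m.sum(),"of",len(q),"rect",r)
    for b in bx: print("corner",(c+b[0]*ex+b[1]*ez).round(1))
    ys,xs=np.where(full); cnt,hi=cv2.findContours(cv2.morphologyEx(full,cv2.MORPH_CLOSE,np.ones((3,3))),cv2.RETR_CCOMP,cv2.CHAIN_APPROX_NONE)
    for j,ct in enumerate(cnt):
        if hi[0][j][3]>=0 and len(ct)>25:
            d=g["d"][ct[:,0,1],ct[:,0,0]]; t=((c-g["p"])@nn)/(d@nn); X=g["p"]+d*t[:,None]
            e=cv2.fitEllipse(np.c_[(X-c)@ex,(X-c)@ez].astype(np.float32)); print("hole",(c+e[0][0]*ex+e[0][1]*ez).round(1),e[1])
    return nn
E
python3 - <<'E'
from fit import *
s=monitor.read_state(); g=dict(np.load("w5.npz"))
Rt=R.from_quat(s["orientation"]).as_matrix(); print(s["position"]); boardfit(g,Rt,s["position"])
E
```

```text
[ 663.20598157 -405.32416127  303.23692136]
n [ 0.884  0.02  -0.467] inl 15185 of 19159 rect ((-10.291322708129883, -26.576370239257812), (135.98501586914062, 204.2489471435547), 31.297374725341797)
corner [ 653.2 -474.9  304.8]
corner [ 569.3 -370.7  150.5]
corner [ 599.7 -253.8  212.9]
corner [ 683.6 -358.   367.2]
hole [ 637.6 -372.8  279.6] (33.38180923461914, 37.83656692504883)
```

The board is tilted 28° out of the pad plane and rotated 31° in-plane, and it is leaning on the hook ball. I'll lift it off so the pads can flatten it, then check again.

{"method": "step_arm", "body": {"moves": [[0,[0,0,-10],[0,0,0]],[0,[0,0,-15],[0,0,0]],[0,[0,0,-20],[0,0,0]],[0,[0,0,-20],[0,0,0]],[0,[0,0,-20],[0,0,0]],[0,[0,0,-15],[0,0,0]],[0,[0,0,0],[0,0,0]],[0,[0,0,0],[0,0,0]]], "squeeze": 40}}

```text
time_s: 11.05
position: [666.1, -406.8, 402.9]
orientation: [0.732, 0.681, -0.0, -0.0]
contact_force: [-1.0, 0.7, -3.2]
finger_gap: 11.8
```

```bash
python3 - <<'E'
from fit import *
s=monitor.read_state(); g=grab("wrist","pics/w6.png")
Rt=R.from_quat(s["orientation"]).as_matrix(); print(s["time_s"],s["position"],s["contact_force"],s["ft_torque"],s["finger_gap"]); boardfit(g,Rt,s["position"])
E
```

```text
11.05 [ 666.0906592  -406.79129855  402.89888431] [-0.96090376  0.65808084 -3.17882956] [-0.20498425 -0.04383398  0.01728995] 11.815633942089585
n [ 0.042  0.453 -0.891] inl 2535 of 2696 rect ((-0.3553438186645508, -5.964263916015625), (14.038042068481445, 77.61341094970703), 0.1874653398990631)
corner [ 676.4 -360.8  443.3]
corner [ 669.7 -429.6  408.1]
corner [ 655.7 -428.2  408.1]
corner [ 662.4 -359.4  443.4]
```

The board now lies flat in the pads (gap 11.8 mm), but it is still rotated about 27° in its plane. I'll straighten it by pressing its +y edge gently sideways against the rigid hook bar.

{"method": "step_arm", "body": {"moves": [[0,[-12,-6,0],[0,0,0]],[0,[-24,-12,0],[0,0,0]],[0,[-30,-14,0],[0,0,0]],[0,[-34,-14,0],[0,0,0]],[0,[-30,-12,0],[0,0,0]],[0,[-18,-8,0],[0,0,0]],[0,[-7,-4,0],[0,0,0]],[0,[0,0,12],[0,0,0]],[0,[0,0,25],[0,0,0]],[0,[0,0,30],[0,0,0]]]}}

```text
time_s: 12.1
position: [586.5, -555.0, 337.2]
orientation: [0.732, 0.681, 0.0, 0.001]
contact_force: [-0.1, 0.4, -2.8]
finger_gap: 11.6
```

{"method": "step_arm", "body": {"moves": [[0,[0,0,28],[0,0,0]],[0,[0,0,18],[0,0,0]],[0,[0,0,8],[0,0,0]],[0,[0,0,0],[0,0,0]]]}}

```text
time_s: 12.5
position: [585.9, -562.8, 287.6]
orientation: [0.733, 0.68, -0.004, 0.008]
contact_force: [-1.5, -15.9, 8.8]
finger_gap: 11.6
```

```bash
python3 - <<'E'
from fit import *
s=monitor.read_state(); g=grab("wrist","pics/w7.png")
Rt=R.from_quat(s["orientation"]).as_matrix(); print(s["time_s"],s["position"],s["contact_force"],s["ft_torque"],s["finger_gap"]); boardfit(g,Rt,s["position"])
e=s["position"][:2]-[491,-394]; print("s,b",e@[.997,-.077],e@[.077,.997])
E
```

```text
12.5 [ 585.94353169 -562.77266502  287.56793304] [ -1.48404973 -15.91863059   8.8194253 ] [-2.95377395  0.35472407  0.12704009] 11.603316312803187
n [-0.052 -0.79  -0.611] inl 3136 of 3136 rect ((0.10727787017822266, -12.160667419433594), (12.063953399658203, 111.04183959960938), 0.4927998483181)
corner [ 582.3 -510.   326.9]
corner [ 587.7 -442.3  239.1]
corner [ 599.8 -443.2  239.1]
corner [ 594.3 -510.9  327. ]
s,b 107.65419629926683 -160.95569508314586
```

View pics/w7.png

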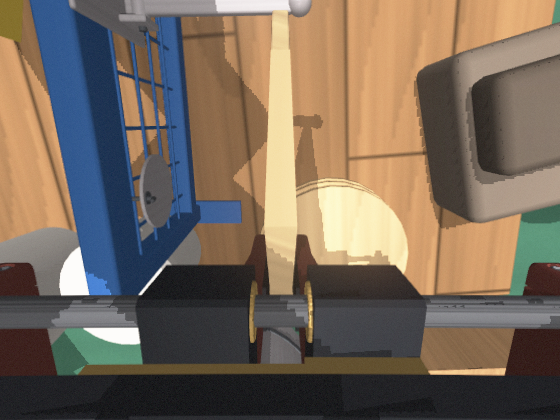

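The wrist view shows the board's edge running up to the hook bar at (285,10). The rotation is actually about 38°, so its bottom corner is touching the bar. I'll back off, go lower so the bar meets the long edge above the corner, and push again.

{"method": "step_arm", "body": {"moves": [[0,[-10,0,0],[0,0,0]],[0,[-15,0,0],[0,0,0]],[0,[-10,0,0],[0,0,0]],[0,[0,0,0],[0,0,0]],[0,[0,0,12],[0,0,0]],[0,[0,0,18],[0,0,0]],[0,[0,0,7],[0,0,0]],[0,[0,0,0],[0,0,0]]], "squeeze": 25}}

```text
time_s: 13.35
position: [581.9, -589.6, 243.4]
orientation: [0.732, 0.681, 0.0, -0.002]
contact_force: [-0.5, -0.0, -2.9]
finger_gap: 11.8
```

```bash
cat > chk.py <<'E'
from fit import *
import sys
s=monitor.read_state(); g=grab("wrist",f"pics/{sys.argv[1]}.png")
Rt=R.from_quat(s["orientation"]).as_matrix(); print(s["time_s"],s["position"].round(1),s["contact_force"].round(1),s["finger_gap"].round(1),s["qpos"].round(2)); boardfit(g,Rt,s["position"])
e=s["position"][:2]-[491,-394]; print("s,b",e@[.997,-.077],e@[.077,.997])
E
python3 chk.py w8
```

```text
Traceback (most recent call last):
  File "chk.py", line 4, in <module>
    Rt=R.from_quat(s["orientation"]).as_matrix(); print(s["time_s"],s["position"].round(1),s["contact_force"].round(1),s["finger_gap"].round(1),s["qpos"].round(2)); boardfit(g,Rt,s["position"])
                                                                                                                       ^^^^^^^^^^^^^^^^^^^^^
AttributeError: 'float' object has no attribute 'round'
```

```bash
sed -i 's/s\["finger_gap"\].round(1)/s["finger_gap"]/' chk.py; python3 chk.py w8
```

```text
13.4 [ 582.3 -590.3  244.9] [-0.4  0.3 -1.9] 11.78534562376322 [-0.88  0.7   0.86  0.    1.58 -0.8 ]
n [0.059 0.778 0.626] inl 3135 of 3135 rect ((0.03864097595214844, -12.188282012939453), (12.050798416137695, 110.99246215820312), 0.13979952037334442)
corner [ 591.  -539.1  285.2]
corner [ 596.  -469.8  198.6]
corner [ 584.  -468.9  198.6]
corner [ 579.  -538.2  285.2]
s,b 106.17728162621974 -188.70381006868385
```

{"method": "step_arm", "body": {"moves": [[0,[12,0,0],[0,0,0]],[0,[18,0,0],[0,0,0]],[0,[13,0,0],[0,0,0]],[0,[8,0,0],[0,0,0]],[0,[7,0,0],[0,0,0]],[0,[7,0,0],[0,0,0]],[0,[7,0,0],[0,0,0]],[0,[7,0,0],[0,0,0]],[0,[7,0,0],[0,0,0]],[0,[0,0,0],[0,0,0]]]}}

```text
time_s: 14.45
position: [589.1, -505.8, 247.0]
orientation: [0.732, 0.681, -0.0, 0.001]
contact_force: [0.7, -4.3, -2.2]
finger_gap: 11.7
```

```bash
python3 chk.py w9
```

```text
14.45 [ 589.1 -505.8  247. ] [ 0.7 -4.3 -2.2] 11.744115784351305 [-0.8   0.6   1.03 -0.    1.5  -0.73]
n [0.068 0.892 0.447] inl 2297 of 2297 rect ((-0.03693056106567383, -13.808673858642578), (110.75163269042969, 12.020488739013672), 89.91744995117188)
corner [ 601.3 -410.8  188. ]
corner [ 589.3 -409.9  188. ]
corner [ 585.4 -459.3  287.1]
corner [ 597.3 -460.2  287.1]
s,b 106.41306946487951 -103.8868914777282
```

The straightening works: 38.8° is down to 26.5° at about 4 N. Continuing.

{"method": "step_arm", "body": {"moves": [[0,[7,0,0],[0,0,0]],[0,[7,0,0],[0,0,0]],[0,[7,0,0],[0,0,0]],[0,[7,0,0],[0,0,0]],[0,[7,0,0],[0,0,0]],[0,[5,0,0],[0,0,0]],[0,[3,0,0],[0,0,0]],[0,[0,0,0],[0,0,0]]]}}

```text
time_s: 15.3
position: [592.0, -464.6, 247.3]
orientation: [0.733, 0.681, -0.001, 0.002]
contact_force: [0.3, -7.3, 1.3]
finger_gap: 11.9
```

```bash
python3 chk.py w10
```

```text
15.3 [ 592.  -464.6  247.3] [ 0.3 -7.3  1.3] 11.935090059197965 [-0.76  0.57  1.1  -0.    1.47 -0.68]
n [-0.006 -0.126  0.992] inl 2544 of 3608 rect ((0.28607606887817383, -2.0211257934570312), (50.46289825439453, 14.405874252319336), 86.04344177246094)
corner [ 582.3 -471.   277.7]
corner [ 596.6 -472.6  277.6]
corner [ 602.5 -422.9  283.9]
corner [ 588.1 -421.3  284.1]
s,b 106.11295476747995 -62.58519886350424
```

{"method": "step_arm", "body": {"moves": [[0,[5,0,0],[0,0,0]],[0,[5,0,0],[0,0,0]],[0,[0,0,0],[0,0,0]],[0,[-15,0,0],[0,0,0]],[0,[-15,0,-10],[0,0,0]],[0,[0,0,-30],[0,0,0]],[0,[0,0,-40],[0,0,0]],[0,[0,0,-40],[0,0,0]],[0,[0,0,-20],[0,0,0]],[0,[0,0,0],[0,0,0]]]}}

```text
time_s: 16.35
position: [591.2, -483.1, 389.5]
orientation: [0.732, 0.681, 0.001, 0.002]
contact_force: [-0.5, 0.1, -1.9]
finger_gap: 11.9
```

```bash
python3 chk.py w11; python3 -c "
from h import *
for n in('side','top'): np.savez(n+'11.npz',**grab(n,f'pics/{n}11.png'))"
```

```text
16.35 [ 591.2 -483.1  389.5] [-0.5  0.1 -1.9] 11.924017723777048 [-0.78  0.53  0.83  0.    1.77 -0.7 ]
n [ 0.017  0.041 -0.999] inl 2496 of 3515 rect ((-0.4240950345993042, -1.4259357452392578), (48.319427490234375, 14.5628080368042), 71.84394073486328)
corner [ 596.5 -490.6  420.9]
corner [ 582.  -489.5  420.7]
corner [ 585.7 -441.3  422.8]
corner [ 600.2 -442.5  423. ]
s,b 106.7343389623067 -81.12890227800358
```

View pics/w11.png

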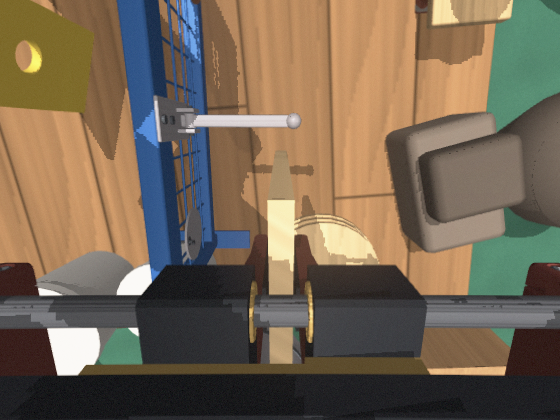

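The wrist view shows the board upright between the pads (top face (268–295, 200–360)) within about 2°. The hook and ball, at (293,120), are undisturbed. The grasp seems off-centre, so I'll measure the hole offset with the side camera.

```bash
cat > hole.py <<'E'
from h import *
def hole(g,pos,pr=True):
    P=g["P"]; e=P[...,:2]-[491,-394]; S=e@[.997,-.077]; B=e@[.077,.997]
    s0=(pos[0]-491)*.997-(pos[1]+394)*.077; b0=(pos[0]-491)*.077+(pos[1]+394)*.997
    k=(abs(S-s0)<18)&(abs(B-b0)<110)&(P[...,2]>pos[2]-170)&(P[...,2]<pos[2]+40)
    hsv=cv2.cvtColor(g["img"],cv2.COLOR_RGB2HSV); k&=(hsv[...,0]>10)&(hsv[...,0]<35)&(hsv[...,1]>40)
    n,l,st,_=cv2.connectedComponentsWithStats(k.astype(np.uint8)); i=1+np.argmax(st[1:,4]); k=(l==i)
    fb=B[k]-b0; fz=P[...,2][k]-pos[2]
    print("pts",k.sum(),"s",np.percentile(S[k]-s0,[5,50,95]).round(1),"b",np.percentile(fb,[1,99]).round(1),"z",np.percentile(fz,[1,99]).round(1))
    print("rect rel TCP (b,z)",cv2.minAreaRect(np.c_[fb,fz].astype(np.float32)))
    cn,hi=cv2.findContours(k.astype(np.uint8),cv2.RETR_CCOMP,cv2.CHAIN_APPROX_NONE)
    nv=np.array([.997,-.077,0])
    for j,c in enumerate(cn):
        if hi[0][j][3]>=0 and len(c)>8:
            d=g["d"][c[:,0,1],c[:,0,0]]; pl=np.array([pos[0],pos[1],0])-6*nv
            t=((pl-g["p"])@nv)/(d@nv); X=g["p"]+d*t[:,None]; f=X[:,:2]-[491,-394]
            print("hole b,z",(f@[.077,.997]-b0).mean().round(1),(X[:,2]-pos[2]).mean().round(1),np.ptp(f@[.077,.997]).round(1),np.ptp(X[:,2]).round(1),len(c))
E
python3 - <<'E'
from hole import *
p=monitor.read_state()["position"]
for n in("side","top"): print(n); hole(dict(np.load(n+"11.npz")),p)
im=cv2.imread("pics/side11.png"); P=np.load("side11.npz")["P"]
k=np.linalg.norm(P-np.array([591,-483,340]),axis=-1)<60; v,u=np.where(k); print(u.min(),u.max(),v.min(),v.max())
u0,v0=int(np.median(u))-50,max(int(np.median(v))-45,0); cv2.imwrite("pics/c11.png",cv2.resize(im[v0:v0+100,u0:u0+100],(600,600),interpolation=2)); print(u0,v0)
E
```

```text
side
pts 631 s [-8.6 -5.2  4. ] b [-83.6  52.1] z [-154.3   37.3]
rect rel TCP (b,z) ((-16.499664306640625, -60.64643859863281), (145.19869995117188, 194.95838928222656), 4.394109725952148)
top
pts 388 s [-8.7 -6.4  3.7] b [ 1.1 48.4] z [-153.1   38.3]
rect rel TCP (b,z) ((30.05987548828125, -58.554039001464844), (196.27728271484375, 53.23301696777344), 85.39378356933594)
285 297 47 78
241 18
```

View pics/c11.png

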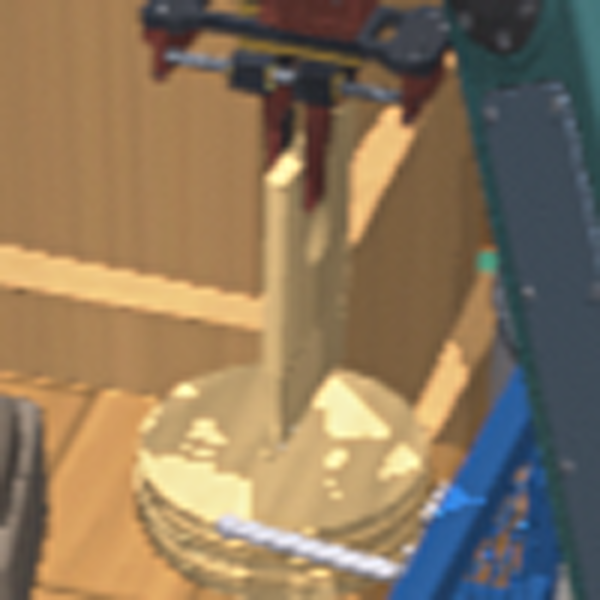

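The side crop shows the board hanging upright from the fingers, and the three views agree within about 5 mm: the hole is about 19 mm to the -y side of the TCP and about 28 mm below it. Moving in front of the ball, clear of it this time, then lowering.

{"method": "step_arm", "body": {"moves": [[0,[6,8,0],[0,0,0]],[0,[14,14,0],[0,0,0]],[0,[20,14,0],[0,0,0]],[0,[22,12,0],[0,0,0]],[0,[20,8,0],[0,0,0]],[0,[12,3,0],[0,0,0]],[0,[5.5,0,0],[0,0,0]],[0,[0,0,0],[0,0,0]],[0,[0,0,15],[0,0,0]],[0,[0,0,30],[0,0,0]]], "squeeze": 40}}

```text
time_s: 17.5
position: [657.2, -389.9, 344.2]
orientation: [0.733, 0.68, 0.0, 0.003]
contact_force: [0.5, -0.8, -2.8]
finger_gap: 11.8
```

{"method": "step_arm", "body": {"moves": [[0,[0,0,35],[0,0,0]],[0,[0,0,35],[0,0,0]],[0,[0,0,30],[0,0,0]],[0,[0,0,16],[0,0,0]],[0,[0,0,7],[0,0,0]],[0,[0,0,0],[0,0,0]],[0,[0,0,0],[0,0,0]]]}}

```text
time_s: 18.2
position: [656.8, -388.8, 219.5]
orientation: [0.733, 0.681, 0.0, 0.001]
contact_force: [-0.3, 0.0, -1.9]
finger_gap: 11.8
```

```bash
python3 chk.py w12; python3 - <<'E'
from hole import *
p=monitor.read_state()["position"]
for n in("side","top"):
    print(n); g=grab(n,f"pics/{n}12.png"); np.savez(n+"12.npz",**g); hole(g,p)
im=cv2.imread("pics/side12.png"); 
cv2.imwrite("pics/c12.png",cv2.resize(im[40:160,230:350],(600,600),interpolation=2))
E
```

```text
18.2 [ 656.8 -388.8  219.5] [-0.3  0.  -1.9] 11.78757347279279 [-0.62  0.6   1.11 -0.    1.43 -0.55]
n [ 0.006  0.043 -0.999] inl 2488 of 3507 rect ((0.16685771942138672, -1.4924659729003906), (48.295814514160156, 14.069314956665039), 86.61727142333984)
corner [ 661.9 -396.1  250.8]
corner [ 647.8 -395.1  250.8]
corner [ 651.3 -346.9  252.9]
corner [ 665.4 -348.   252.9]
s,b 164.93677790132946 17.990898001462416
side
pts 577 s [-9.5 -6.3  3. ] b [-84.5  50.5] z [-157.   35.]
rect rel TCP (b,z) ((-21.483627319335938, -64.49832153320312), (152.08566284179688, 199.0885772705078), 3.240345001220703)
top
pts 246 s [-9.  -6.9  3.4] b [13.1 47.1] z [-152.5   39. ]
rect rel TCP (b,z) ((36.017173767089844, -57.739166259765625), (194.70608520507812, 36.34700012207031), 85.41220092773438)
```

View pics/c12.png

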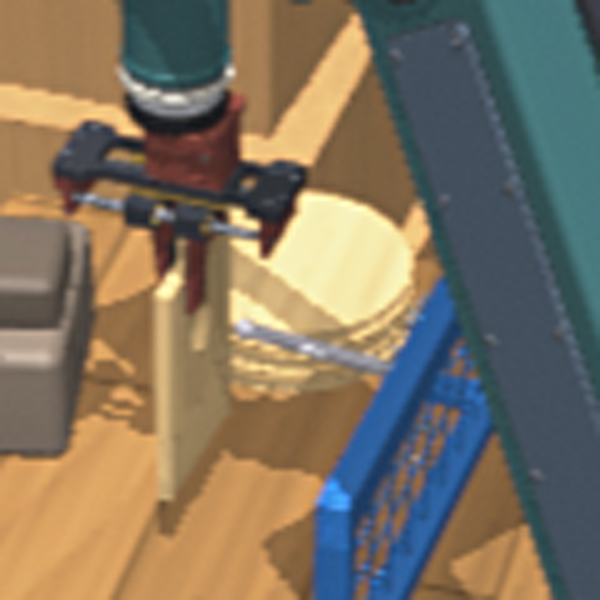

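The side crop shows the board upright in front of the ball at (243,327). The light slot at (194–213, 305–352) is the hole, partly behind the finger. I'll cast rays through the hole's outline onto the face plane.

```bash
python3 - <<'E'
from h import *
g=dict(np.load("side12.npz")); p=np.array([656.8,-388.8,219.5]); nv=np.array([.997,-.077,0]); lv=np.array([.077,.997,0])
for name,cx,cy in (("left",194,335),("right",213,325),("bottom",201,352),("top",207,305),("mid",203,328)):
    u,v=230+cx/5,40+cy/5; d=g["d"][int(round(v)),int(round(u))]+0
    pl=p-6*nv; t=((pl-g["p"])@nv)/(d@nv); X=g["p"]+d*t
    print(name,u,v,"b",((X-p)@lv).round(1),"z",(X[2]-p[2]).round(1), "P",g["P"][int(v),int(u)].round())
# hook tip per side cam
P=g["P"]; e=P[...,:2]-[491,-394]; S=e@[.997,-.077];B=e@[.077,.997]
k=(S>112)&(S<135)&(abs(B)<18)&(P[...,2]>178)&(P[...,2]<212); print(k.sum(),np.median(P[k],0),np.median(B[k]))
im=g["img"]; print(im[100:113,264:276].sum(-1))
E
```

```text
left 268.8 107.0 b -9.7 z -38.0 P [ 651. -387.  189.]
right 272.6 105.0 b -51.2 z -57.7 P [ 647. -426.  171.]
bottom 270.2 110.4 b -19.1 z -59.0 P [ 647. -401.  165.]
top 271.4 101.0 b -31.3 z -24.8 P [ 653. -433.  184.]
mid 270.6 105.6 b -30.2 z -47.8 P [ 653. -420.  174.]
15 [ 609.13101397 -398.7668222   196.12550139] 4.418238666196502
[[424 370 330 251 196 179 226 290 308 300 297 379]
 [417 377 329 243 201 237 324 352 322 301 298 380]
 [422 377 338 254 239 335 400 387 338 303 300 383]
 [421 378 365 327 311 382 418 394 339 302 300 383]
 [420 374 366 336 336 405 441 406 340 305 301 373]
 [422 374 363 337 366 438 460 409 333 309 304 322]
 [421 369 362 349 402 464 472 408 333 330 311 327]
 [423 373 363 353 422 482 468 393 335 333 309 369]
 [420 372 354 348 422 491 476 388 335 333 319 324]
 [422 375 358 353 418 497 452 363 333 336 341 330]
 [425 373 360 349 365 358 335 346 339 338 345 344]
 [424 375 359 350 347 346 340 354 341 337 337 334]
 [423 375 364 352 351 349 350 354 336 313 313 353]]
```

The grazing view can't resolve the hole to better than about 8 mm. The wrist and edge measurements put the hole within a few mm of the ball axis, against ±11 mm of clearance, so I'll insert slowly with force checks.

{"method": "step_arm", "body": {"moves": [[0,[0,0,-2],[0,0,0]],[0,[0,-8,0],[0,0,0]],[0,[0,-8,0],[0,0,0]],[0,[0,-8,0],[0,0,0]],[0,[0,-6,0],[0,0,0]],[0,[0,-5,0],[0,0,0]],[0,[0,0,0],[0,0,0]]]}}

```text
time_s: 19.05
position: [620.7, -385.2, 220.3]
orientation: [0.733, 0.681, -0.0, -0.0]
contact_force: [-0.1, -0.0, -2.5]
finger_gap: 11.9
```

{"method": "step_arm", "body": {"moves": [[0,[0,-4,0],[0,0,0]],[0,[0,-4,0],[0,0,0]],[0,[0,0,0],[0,0,0]]]}}

```text
time_s: 19.35
position: [613.1, -384.5, 220.1]
orientation: [0.732, 0.681, -0.0, -0.0]
contact_force: [-0.2, -0.6, -3.8]
finger_gap: 12.2
```

No contact force with the ball in the hole plane, so it is going through. Continuing inward.

{"method": "step_arm", "body": {"moves": [[0,[0,-6,0],[0,0,0]],[0,[0,-8,0],[0,0,0]],[0,[0,-9,0.5],[0,0,0]],[0,[0,-9,0.5],[0,0,0]],[0,[0,-9,1],[0,0,0]],[0,[0,-8,1],[0,0,0]],[0,[0,-5,0],[0,0,0]],[0,[0,0,0],[0,0,0]]]}}

```text
time_s: 20.15
position: [558.9, -380.6, 217.2]
orientation: [0.733, 0.681, -0.0, -0.0]
contact_force: [0.3, -0.4, -2.6]
finger_gap: 11.8
```

{"method": "step_arm", "body": {"moves": [[0,[0,0,4],[0,0,0]],[0,[0,0,4],[0,0,0]],[0,[0,0,3],[0,0,0]],[0,[0,0,0],[0,0,0]]]}}

```text
time_s: 20.55
position: [560.4, -381.1, 208.0]
orientation: [0.732, 0.681, -0.0, 0.001]
contact_force: [-4.1, 1.1, 9.7]
finger_gap: 12.0
```

The upward force of 9.7 N shows that the bar now carries the board. Easing off slightly, then releasing and withdrawing upward.

{"method": "step_arm", "body": {"moves": [[0,[0,0,-1.5],[0,0,0]],[0,[0,0,0],[0,0,0]],[0.2,[0,0,0],[0,0,0]],[0.25,[0,0,0],[0,0,0]],[0.35,[0,0,0],[0,0,0]],[0.45,[0,0,0],[0,0,0]],[0.45,[0,0,0],[0,0,0]],[0.45,[0,0,0],[0,0,0]],[0.45,[0,0,0],[0,0,0]]], "squeeze": 5}}

```text
time_s: 21.45
position: [559.7, -380.7, 207.6]
orientation: [0.732, 0.681, 0.0, -0.0]
contact_force: [0.0, -0.5, 0.4]
finger_gap: 39.3
```

{"method": "step_arm", "body": {"moves": [[0.45,[0,0,-10],[0,0,0]],[0.45,[0,0,-25],[0,0,0]],[0.45,[0,0,-35],[0,0,0]],[0.45,[0,0,-40],[0,0,0]],[0.45,[0,0,-30],[0,0,0]],[0.45,[30,0,0],[0,0,0]],[0.45,[40,0,0],[0,0,0]],[0.45,[40,0,0],[0,0,0]],[0.45,[20,0,0],[0,0,0]],[0.45,[0,0,0],[0,0,0]]]}}

```text
time_s: 22.45
position: [569.5, -248.7, 348.8]
orientation: [0.731, 0.682, 0.0, 0.0]
contact_force: [1.1, -0.9, 0.1]
finger_gap: 39.5
```

```bash
python3 - <<'E'
from h import *
s=monitor.read_state(); print(s["time_s"],s["position"],s["contact_force"],s["finger_gap"])
from hole import hole
for n in("wrist","side"):
    g=grab(n,f"pics/{n}20.png"); hole(g,np.array([560.4,-400,209.]))
im=cv2.imread("pics/side20.png"); w=cv2.imread("pics/wrist20.png")
cv2.imwrite("pics/c20.png",np.hstack([cv2.resize(w[:300,200:500],(400,400)),cv2.resize(im[60:260,210:410],(400,400),interpolation=2)]))
E
```

```text
22.45 [ 569.51822921 -248.7003242   348.76331001] [ 1.09053981 -0.88683725  0.05315388] 39.48051390951593
pts 776 s [-8.4 -1.3  6.6] b [-1.6 77.7] z [-148.    24.5]
rect rel TCP (b,z) ((67.9725341796875, -63.42963409423828), (143.77781677246094, 106.84666442871094), 59.29853057861328)
pts 542 s [-10.3  -5.5   2. ] b [-67.   77.5] z [-157.3   34. ]
rect rel TCP (b,z) ((3.65673828125, -64.83148193359375), (147.6449737548828, 199.90127563476562), 7.791459083557129)
```

The picture limit is reached, so I'll check numerically: wait, then compare two readings for stillness, tilt, hook slope and the bats.

{"method": "step_arm", "body": {"moves": [[0.45,[30,0,-20],[0,0,0]],[0.45,[40,0,-20],[0,0,0]],[0.45,[30,0,0],[0,0,0]],[0.45,[0,0,0],[0,0,0]],[0.45,[0,0,0],[0,0,0]],[0.45,[0,0,0],[0,0,0]],[0.45,[0,0,0],[0,0,0]],[0.45,[0,0,0],[0,0,0]],[0.45,[0,0,0],[0,0,0]],[0.45,[0,0,0],[0,0,0]]]}}

```text
time_s: 23.55
position: [576.5, -151.7, 387.5]
orientation: [0.733, 0.681, -0.0, -0.0]
contact_force: [0.1, -0.4, -0.6]
finger_gap: 39.6
```

```bash
cat > fin.py <<'E'
from hole import *
s=monitor.read_state(); print(s["time_s"],s["position"].round(),s["contact_force"].round(1))
c=np.array([560.4,-400,209.])
for n in("side","top"):
    g=grab(n); P=g["P"]; print(n); hole(g,c)
    e=P[...,:2]-[491,-394]; S=e@[.997,-.077]; B=e@[.077,.997]; Z=P[...,2]
    k=(S>85)&(S<135)&(abs(B)<14)&(Z>150)&(Z<225)
    if k.sum()>5: print("hook tip part",k.sum(),"s",S[k].max().round(),"z",np.median(Z[k]).round(1))
    k=(abs(S-70)<12)&(abs(B)<80)&(Z>225)&(Z<260)
    if k.sum()>5: print("top edge",k.sum(),np.median(S[k]).round(1),"b",B[k].min().round(),B[k].max().round(),"slope",np.polyfit(B[k],Z[k],1))
    for nm,q in(("small",(542,48)),("plain",(512,122)),("oldslot",(565,-25))):
        k=(np.hypot(P[...,0]-q[0],P[...,1]-q[1])<75)&(abs((P[...,0]-q[0])*.31-(P[...,1]-q[1])*.95)<15)&(Z>90); print(nm,k.sum(),P[k].mean(0).round(1) if k.sum() else "",Z[k].max() if k.sum() else "")
# side: tilt from the upper-left (+b) edge of the face per z band
E
python3 fin.py; python3 - <<'E'
from h import *
g=grab("wrist"); P=g["P"]; e=P[...,:2]-[491,-394]; S=e@[.997,-.077]; B=e@[.077,.997]; Z=P[...,2]
for s0 in range(90,135,10):
    k=(abs(S-s0)<5)&(abs(B)<14)&(Z>150)&(Z<225); 
    if k.sum(): print("hook",s0,k.sum(),np.median(Z[k]).round(1))
k=(abs(S-70)<14)&(B>-80)&(B<85)&(Z>35)&(Z<260); 
for z in range(50,260,20):
    m=k&(abs(Z-z)<10)
    if m.sum(): print("z",z,m.sum(),"B",B[m].min().round(1),B[m].max().round(1),"S",np.median(S[m]).round(1))
E
```

```text
23.55 [ 576. -152.  388.] [ 0.1 -0.4 -0.6]
side
pts 533 s [-10.2  -5.1   2.4] b [-67.9  76.8] z [-157.8   36.4]
rect rel TCP (b,z) ((4.266410827636719, -66.80445098876953), (143.47230529785156, 201.87278747558594), 6.484941482543945)
hook tip part 35 s 129.0 z 194.4
top edge 95 63.3 b -70.0 62.0 slope [3.89633686e-02 2.35092179e+02]
small 249 [542.9  55.2 106. ] 120.31978959362027
plain 445 [512.1 129.9 117.5] 139.87110404922691
oldslot 77 [501.5 -57.1 757.6] 793.4012711289457
top
pts 503 s [-11.7  -7.5  -0.2] b [-72.8  52.9] z [-149.6   39. ]
rect rel TCP (b,z) ((1.892578125, -61.018348693847656), (134.62525939941406, 197.6551971435547), 7.401081085205078)
hook tip part 78 s 126.0 z 196.9
top edge 216 64.1 b -77.0 57.0 slope [1.13675669e-01 2.39917892e+02]
small 200 [540.6  48.3 113.1] 126.42662392238026
plain 220 [509.7 122.  132.4] 142.12574290201792
oldslot 19 [500.6 -59.  776. ] 807.5814309806232
hook 90 60 193.8
hook 100 57 194.1
hook 110 56 194.3
hook 120 58 196.0
hook 130 10 196.0
z 50 7 B 24.3 78.4 S 75.5
z 70 51 B -51.4 78.2 S 71.9
z 90 48 B 71.8 76.2 S 71.6
z 110 63 B 58.4 73.8 S 71.3
z 130 58 B -42.4 72.0 S 74.4
z 150 17 B -16.8 9.1 S 74.4
z 170 10 B 19.7 33.7 S 74.0
z 190 75 B -4.8 5.8 S 78.0
z 210 133 B 12.6 61.7 S 67.7
z 230 134 B 41.6 59.8 S 65.1
z 250 120 B 39.7 57.6 S 63.9
```

```bash
python3 fin.py
```

```text
23.7 [ 577. -151.  388.] [-0.1 -0.2  0.4]
side
pts 527 s [-10.7  -4.7   3.1] b [-67.3  77.1] z [-156.1   35.6]
rect rel TCP (b,z) ((5.310222625732422, -62.949462890625), (145.11309814453125, 201.8070831298828), 7.836521148681641)
hook tip part 35 s 130.0 z 193.1
top edge 90 63.6 b -72.0 62.0 slope [6.88548462e-02 2.35686122e+02]
small 251 [542.3  55.1 105.9] 121.63643997783856
plain 444 [511.7 129.6 117.3] 139.87364739949544
oldslot 81 [501.5 -57.2 757.8] 795.4541825461785
top
pts 501 s [-11.6  -7.5  -0.3] b [-72.6  52.6] z [-150.    38.1]
rect rel TCP (b,z) ((-28.550308227539062, -48.451995849609375), (210.44760131835938, 124.38960266113281), 76.48477172851562)
hook tip part 79 s 126.0 z 197.5
top edge 221 64.0 b -77.0 56.0 slope [1.00015281e-01 2.39843413e+02]
small 201 [540.8  48.3 113.1] 122.78164147861526
plain 219 [509.7 122.  133. ] 143.33996760826972
oldslot 26 [501.  -59.2 781.2] 809.5505084504998
```

The board is at rest on the hook. It tilts about 8° (0.14 rad, limit 0.35), readings 1.2 s apart agree within noise, the hook slope is 4°, the bats haven't moved and the arm is clear. Handing in.

```bash
python3 -c "
from bench import workorder; print(workorder.sign_off())"
```

```text
the job is handed in; nothing more can be done
None
```

The hook is folded out to its stop and the ware board hangs on it by its hole. I handed the job in at about 24 s of the 61 s allowed.

**What went wrong:** While carrying the board across, I swept it against the hook's ball, which twisted it in the grip. I lifted it off, let the pads flatten it, and straightened it by pressing its edge lightly against the hook bar (under 20 N in the readings). I then threaded it over the ball with no reaction force, lowered it until the bar carried it, released it and withdrew.

**Last checks:**
- **Hook:** it still sticks out, rising towards its tip. The slope was about 4° when measured right after folding, and the ball is at the same height now (z about 194).
- **Board position:** it hangs about 70 mm out from the hinge, with the hole centred sideways on the bar to within a few mm. The bar took its weight when I lowered it.
- **Board tilt:** I estimate 8° (0.14 rad, limit 0.35). The views disagreed, giving 2–8°.
- **Stillness:** camera readings 1.2 s apart were unchanged within their noise.
- **Bats and arm:** both bats stand where they were, and the arm is clear, with a wrist force of about 0 N.

**Not confirmed:** I could not view a final picture because the 12-picture limit was reached, so these checks are from camera depth only. I did not measure the pot, bowl, cup and vase again at the end; the arm and board were not moved near them.

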